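# Push a stuck lock core out of its case from behind

## Task

The oval brass lock core is stuck in the dark steel lock case held in the red vice. With the push rod, go in through the small round hole in the back of the case and push the core out onto the steel rest in front; then lay the push rod back down on the bench and put the core in the empty large bay of the parts tray. Do not drop the core and leave the other things on the bench undisturbed.

Things in the scene. Friction and masses are not known exactly. Their poses are not given: they have to be found in the camera images.
- pusher_grip (a point): Push rod, a loose tool lying on the bench: dark wooden square handle 26 x 26 mm, 70 mm long, with a steel rod 9 mm in diameter standing 62 mm out of one end on the handle's centre line; 140 g. This point is the handle's centre (13 mm above the bench as it lies); y axis along the rod towards its tip, z up. The handle is too big for the hole, so the rod goes in 62 mm at most.
- pusher_tip (a point): The free end of the push rod's steel rod, 97 mm along y from the centre of the handle; axes as for pusher_grip.
- access_hole (a point): Centre of the round hole (18 mm in diameter, through a 10 mm wall) in the back face of the lock case. Its axis is level, 75 mm above the bench. The y axis points into the hole, along the bore, to the front of the case; z up. Nothing fixed stands behind the hole.
- bore_mouth (a point): Centre of the bore's open mouth in the front face of the case, 52 mm along y from access_hole, same axes. The bore (38 mm wide, 23 mm high) is 42 mm deep, up to the back wall. In front of the mouth a level steel rest 24 mm wide (narrower than the core) sticks out 68 mm, its top 63.5 mm above the bench, with a 5 mm high lip across its last 4 mm.
- core_center (a point): Centre of the loose oval brass lock core: 36 mm wide (x), 38 mm long (y, along the bore, keyway face to +y), 22 mm high (z; flat top and bottom, round sides); 0.15 to 0.24 kg. At the start flush with the mouth or up to 3 mm deeper, held by a spring detent 12 mm inside the mouth: about 5 to 20 N slides it until its back end has passed the detent, then it lies loose.
- bay (a point): Centre of the floor of the large empty bay of a fixed grey plastic parts tray (130 mm along x, 190 mm along y, walls 3 mm thick and 14 mm high). Inside, the bay measures 124 mm along x and 127 mm along y; its floor is 4 mm above the bench. The smaller bay on its -y side holds key blanks and is not used. z up.
- padlock: Brass padlock lying on the bench, 46 x 70 x 22 mm; origin under its body. A bystander.
- oil: Small white bottle with a black cap, 36 mm in diameter, 70 mm high, standing; origin at its underside. A bystander.
- pin_tin: Round steel tin, 56 mm in diameter, 32 mm high; origin at its underside. A bystander.
- vice: Fixed red vice holding the dark steel lock case (60 mm wide, 52 mm long along the bore, from 50 to 100 mm above the bench). The two jaws make it 96 mm wide, are as long as the case and lower than its top; the foot is 100 mm wide, 85 mm long. Origin under the case's centre on the bench; y axis along the bore towards the front (the rest), z up.
Things that resemble listed ones, but are neither listed nor needed, are in the scene too. Several things look just like the part that bears bay: the one meant starts farthest to the robot's left.

How it is judged:
By the outcome, as a careful person would: the job done as asked, in the order asked, and still so for the second after the job is handed in, with the robot touching nothing.
It also fails if it takes over 69 s, if anything falls off the work surface, if the arm or the gripper's body presses on something with over 40 N, if the wrist force passes 120 N, or if a joint passes its speed limit or range.

## Robot

A 6-joint arm with a two-finger parallel gripper is mounted at the origin on the work surface. World frame = base frame: x ahead of the robot, y to its left, z up, the work surface at z = 0. Lengths are in m, angles in rad, forces in N, time in s.
With the tool pointing down it reaches from about 0.25 to 0.775 m from the base axis. Payload 4 kg.
Tool frame: the origin (TCP) lies at the very end of the fingers, on their centre line; the grasp point (between the pads) lies hold_point_z behind it (hold_point_z is the distance from the TCP to the grasp point, in m); z points along the fingers, y is the direction in which the jaws open and shut (so a half turn about z gives the same grasp; the last joint's range is limited). The gripper opens to 94 mm and grips with 3 to 60 N. Pads are 16 mm wide; open, the fingers measure 119 mm over their backs; the gripper's body (75 mm by 177 mm) begins 78 mm behind the grasp point.
Start: joints at [1.157, 0.087, 1.371, -0, 1.684, -0.103], TCP at [0.168, 0.524, 0.173] pointing down, gripper open.
Joint ranges: [-3.1, 3.1], [-0.76, 2.03], [0.27, 2.55], [-1.08, 4.22], [0.17, 2.65], [-2.57, 2.57]. Speed limits (rad/s): [2.79, 2.79, 3.14, 3.14, 3.14, 3.14].

## Interface

Orientations are given as [roll, pitch, yaw] about the fixed x, y, z axes, in that order (R = Rz(yaw) Ry(pitch) Rx(roll)).
In Python, from bench import * gives the robot as it stands.
- The arm moves only by the tool step_arm, never from a script. Its argument "increments" is text: rows parted by semicolons, each of 6 numbers parted by spaces: the shift along the tool's x, y, z in cm, then the turn, a rotation vector about the tool's x, y, z in rad. A call has 1 to 5 rows; each row shifts and turns the commanded pose from where the row before left it, along the tool's axes as they then stand; what a row does not reach is not made up. A row lasts 1/10 s, in which the tool goes at most 50 mm and 8.59 degrees, less where a joint would pass 70% of its speed; a pose out of reach is approached as far as the arm can. A call is refused whole if a number of a shift passes 5 or a number of a turn 0.15, either way. A call with a gripper value outside its range is refused whole. "claw" is the gripper's target within -1 to 1 (shut at 1, half-way at 0, fully open at -1), set as the call begins (left out, the last holds). The fingers move at their own pace and stop on an object; the grip force is fixed at half the most. Time passes only in rows, so rows that do not move let the fingers close. It gives the time, the measured TCP pose, the force and the opening at its end, in the units of the state.
- get_obs(): the state, without advancing time (a new reading comes with each control period).
- snapshot(name): name is "scene" or "top" or "wrist"; returns the picture (420x560x3 uint8, red, green, blue); there is no depth.
- calibration(name): a dict with "camera_matrix" (3x3 intrinsics, pixels), "eye" and "orientation" of the camera in the world; the wrist camera has in their place "tool_from_camera" (4x4, takes a point from camera to tool coordinates, whose origin is the TCP and whose axes are the flange's). Camera axes: x right, y up, looking along -z (the intrinsics and any distortion apply to the point x, -y, -z); pixel columns grow to the right and rows downward; lengths in m; the calibration is good to about 2 mm. A picture is of the moment at which its call begins: read the wrist's pose just before it. calibration takes no time and is no camera call.
- close_job(): hands the job in, once; it reports no verdict.
The state is a dict: "time": time; "joint_positions": joint angles; "qvel": joint speeds; "joint_torque": joint torques, N m; "tool_pos": TCP position; "ee_rot": TCP orientation; "wrist_force": force on the tool from outside, world axes, zero at the start; "wrist_torque": the same for the moment, N m; "width": finger opening in m.
Only numpy, scipy, OpenCV 4.12 (cv2) and the standard library are available. Lean on these libraries where they do the work, as an engineer would, in place of code of your own. Each camera call takes 0.05 s, during which the arm holds its last target. There are 200 camera calls.

## Working session

There is one attempt and no reset: what is moved stays moved. The work goes in short steps, Python scripts to look and compute and a tool call to move; the robot and the scene stay as the last step left them, time stands still between calls to the robot, and variables do not carry over. Pictures are saved under pics/ and viewed, about 8 in all and at most 12, crops included, and the job is handed in when it is done.

Besides the shell and the picture viewer there is one more tool, called after ">>>" by a JSON object that holds its "method" and its "body", one argument or row to a line. step_arm: Moves the arm, as the interface text tells. Its arguments: {"type":"object","properties":{"increments":{"type":"string"},"claw":{"type":"number"}},"required":["increments"]}

```bash
ls; mkdir -p pics
python3 - <<'E'
from bench import *
import cv2
o=get_obs();print(o)
for n in("scene","top","wrist"):
    c=calibration(n);print(n,c)
for n in("scene","top"):
    cv2.imwrite(f"pics/{n}0.png",snapshot(n)[:,:,::-1])
E
```

```text
pics
{'time': 0.0, 'joint_positions': array([ 1.15689567e+00,  8.79436521e-02,  1.37221993e+00, -1.91748080e-05,
        1.68360726e+00, -1.03076818e-01]), 'qvel': array([-0.00010067,  0.00033268,  0.00116078,  0.00179635,  0.00180374,
       -0.00091009]), 'joint_torque': array([-1.56386712e-03, -3.40169120e+01, -3.02430046e+01,  7.16681918e-02,
        3.26802337e-02, -1.50625842e-04]), 'tool_pos': array([0.16796508, 0.52308105, 0.17212788]), 'ee_rot': array([-3.13942407e+00, -2.05166768e-04,  2.83076645e+00]), 'wrist_force': array([-0.46175457, -0.54533376,  0.36408648]), 'wrist_torque': array([-0.00493678,  0.03267991, -0.00685292]), 'width': 0.0937647452020214}
scene {'camera_matrix': array([[447.83778592,   0.        , 278.14247993],
       [  0.        , 447.83778592, 209.91435427],
       [  0.        ,   0.        ,   1.        ]]), 'eye': array([1.21120015, 0.36224168, 0.84663627]), 'orientation': array([0.78978057, 0.02038523, 2.10636039])}
top {'camera_matrix': array([[517.41922747,   0.        , 280.98152637],
       [  0.        , 517.41922747, 219.91161946],
       [  0.        ,   0.        ,   1.        ]]), 'eye': array([ 0.32757801, -0.07932678,  1.46010079]), 'orientation': array([ 0.12494844,  0.005925  , -1.57040246])}
wrist {'camera_matrix': array([[372.37870523,   0.        , 283.9778061 ],
       [  0.        , 372.37870523, 208.84363188],
       [  0.        ,   0.        ,   1.        ]]), 'tool_from_camera': array([[-1.23954844e-03,  9.70868414e-01,  2.39610073e-01,
         6.99812323e-02],
       [ 9.99999173e-01,  1.12143061e-03,  6.29296841e-04,
        -1.09806475e-03],
       [ 3.42258357e-04,  2.39610655e-01, -9.70869001e-01,
        -2.11892285e-01],
       [ 0.00000000e+00,  0.00000000e+00,  0.00000000e+00,
         1.00000000e+00]])}
```

Run:
```python
import bench
print([n for n in dir(bench) if n[0]!='_'], getattr(bench,'hold_point_z',None))
```

```text
['IKError', 'calibration', 'close_job', 'get_obs', 'hold_point_z', 'snapshot'] 0.0188
```

View pics/top0.png

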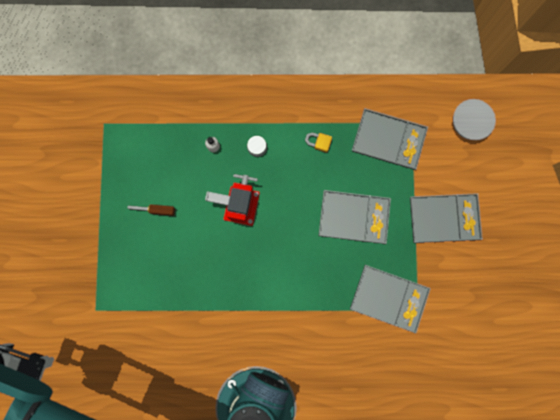

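View pics/scene0.png

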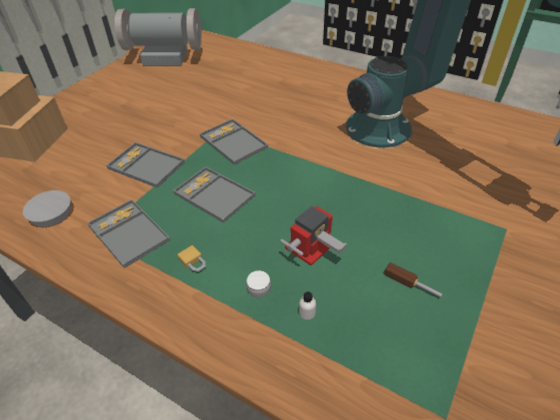

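```bash
cat > h.py <<'E'
from bench import *
import numpy as np, cv2
from scipy.spatial.transform import Rotation as R
def cam(n,o=None):
    c=calibration(n);K=c["camera_matrix"]
    if n!="wrist": return K,R.from_euler("xyz",c["orientation"]).as_matrix(),c["eye"]
    o=o or get_obs();T=c["tool_from_camera"];Rt=R.from_euler("xyz",o["ee_rot"]).as_matrix()
    return K,Rt@T[:3,:3],Rt@T[:3,3]+o["tool_pos"]
def px2w(C,u,v,z):
    K,Rc,e=C
    d=Rc@np.array([(u-K[0,2])/K[0,0],-(v-K[1,2])/K[1,1],-1]);return e+d*(z-e[2])/d[2]
def w2px(C,p):
    K,Rc,e=C;q=Rc.T@(np.asarray(p)-e);return np.array([K[0,2]-K[0,0]*q[0]/q[2],K[1,2]+K[1,1]*q[1]/q[2]])
def plan(pos,rpy):
    "total tool-frame shift in cm (in the present tool frame) and rotation vector"
    o=get_obs();R0=R.from_euler("xyz",o["ee_rot"])
    print("shift cm",np.round(R0.inv().apply(np.array(pos)-o["tool_pos"])*100,2),"turn",np.round((R0.inv()*R.from_euler("xyz",rpy)).as_rotvec(),3))
E
python3 - <<'E'
from h import *
C=cam("top")
for n,u,v,z in [("handle a",149,209,.02),("handle b",174,211,.02),("tip",128,208,.013),("restend",207,197,.0635),("case c",240,200,.1),("tray",355,217,.01),("tray far left",353,130,.01),("oil",212,145,.05),("tin",257,146,.03)]:
    print(n,np.round(px2w(C,u,v,z),3))
plan([0.4,0.25,0.17],[np.pi,0,np.pi/2])
E
```

```text
handle a [0.54  0.301 0.02 ]
handle b [0.534 0.23  0.02 ]
tip [0.543 0.363 0.013]
restend [0.566 0.132 0.063]
case c [0.552 0.038 0.1  ]
tray [ 0.518 -0.28   0.01 ]
tray far left [ 0.771 -0.278  0.01 ]
oil [0.716 0.122 0.05 ]
tin [ 0.719 -0.003  0.03 ]
shift cm [-30.44 -18.91   0.25] turn [-2.00e-03  1.00e-03  1.26e+00]
```

Run:
```python
from h import *
plan([0.535,0.24,0.13],[np.pi,0,1.503])
```

```text
shift cm [-43.6  -15.73   4.25] turn [-2.000e-03  1.000e-03  1.328e+00]
```

>>> {"method": "step_arm", "body": {
  "increments": "-4.36 -1.57 0.4 0 0 0; -4.36 -1.57 0.4 0 0 0; -4.36 -1.57 0.4 0 0 0; -4.36 -1.57 0.4 0 0 0; -4.36 -1.57 0.4 0 0 0"
}}

```text
time: 0.6
tool_pos: [0.3526, 0.3808, 0.1526]
ee_rot: [-3.141, -0.0, 2.831]
wrist_force: [0.6, 0.5, -0.9]
width: 0.0939
```

>>> {"method": "step_arm", "body": {
  "increments": "-4.36 -1.57 0.4 0 0 0; -4.36 -1.57 0.4 0 0 0; -4.36 -1.57 0.4 0 0 0; -4.36 -1.57 0.4 0 0 0; -4.36 -1.57 0.4 0 0 0"
}}

```text
time: 1.1
tool_pos: [0.5363, 0.2393, 0.1325]
ee_rot: [-3.141, -0.001, 2.831]
wrist_force: [0.9, 0.3, 0.4]
width: 0.0941
```

>>> {"method": "step_arm", "body": {
  "increments": "0 0 0 0 0 0.148; 0 0 0 0 0 0.148; 0 0 0 0 0 0.148; 0 0 0 0 0 0.148; 0 0 0 0 0 0.148"
}}

```text
time: 1.6
tool_pos: [0.535, 0.2406, 0.1325]
ee_rot: [-3.14, -0.0, 2.084]
wrist_force: [1.1, -0.1, -0.4]
width: 0.0939
```

>>> {"method": "step_arm", "body": {
  "increments": "0 0 0 0 0 0.148; 0 0 0 0 0 0.148; 0 0 0 0 0 0.148; 0 0 0 0 0 0.148; 0 0 0 0 0 0"
}}

```text
time: 2.1
tool_pos: [0.535, 0.2407, 0.1326]
ee_rot: [-3.14, 0.0, 1.499]
wrist_force: [-0.3, 0.1, 0.8]
width: 0.0941
```

Run:
```python
from h import *
o=get_obs();print(o)
im=snapshot("wrist");np.savez("w1.npz",im=im,p=o["tool_pos"],r=o["ee_rot"])
cv2.imwrite("pics/w1.png",im[:,:,::-1])
```

```text
{'time': 2.1, 'joint_positions': array([3.26179160e-01, 1.80583725e-01, 1.34668513e+00, 5.32093024e-05,
       1.61554199e+00, 3.97863772e-01]), 'qvel': array([-1.48076067e-03, -1.81073687e-03,  4.52668737e-05,  1.62731376e-03,
        4.35495943e-04, -1.08681528e-01]), 'joint_torque': array([-1.79318525e-02, -3.78114510e+01, -3.00997210e+01,  7.14857667e-02,
       -2.32922088e-02,  6.76910654e-01]), 'tool_pos': array([0.53495542, 0.24072663, 0.13260765]), 'ee_rot': array([-3.14044902e+00,  4.22981177e-04,  1.49911430e+00]), 'wrist_force': array([-0.34210913,  0.13607779,  0.81293507]), 'wrist_torque': array([-0.04592049,  0.07211063, -0.01880598]), 'width': 0.09410137957038395}
```

View pics/w1.png

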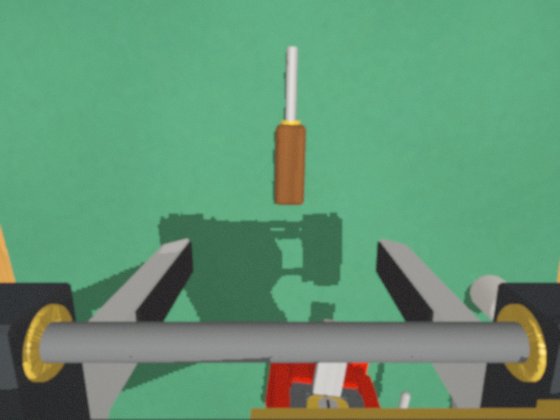

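Run:
```python
from h import *
d=np.load("w1.npz");im=d["im"];C=cam("wrist",dict(tool_pos=d["p"],ee_rot=d["r"]))
hsv=cv2.cvtColor(im,cv2.COLOR_RGB2HSV)
m=((hsv[...,0]<15)&(hsv[...,1]>120)&(hsv[...,2]>60)).astype(np.uint8);m[:100]=0;m[215:]=0;m[:,:250]=0;m[:,330:]=0
ys,xs=np.nonzero(m);print(xs.min(),xs.max(),ys.min(),ys.max())
for r in range(126,206,8):
    x=np.nonzero(m[r])[0];print(r,x.min() if len(x) else 0,x.max() if len(x) else 0)
for r in range(46,118,10):
    x=np.nonzero((hsv[r,270:315,1]<90))[0]+270;print("rod",r,x.min() if len(x) else 0,x.max() if len(x) else 0)
P=lambda u,v,z:np.round(px2w(C,u,v,z),4)
print("tip",P(292,46.5,.013),"front",P(290.5,124,.026),"back",P(290,203.5,.026))
print("rod mid at", P(291.5,60,.013),P(290.5,110,.013))
```

```text
276 304 126 203
126 279 300
134 276 303
142 277 303
150 277 303
158 277 303
166 276 303
174 276 302
182 276 301
190 276 302
198 276 301
rod 46 287 296
rod 56 286 298
rod 66 286 297
rod 76 285 297
rod 86 285 297
rod 96 285 297
rod 106 285 297
rod 116 285 296
tip [0.5494 0.3648 0.013 ] front [0.5437 0.3027 0.026 ] back [0.5386 0.2349 0.026 ]
rod mid at [0.5483 0.3544 0.013 ] [0.5447 0.3142 0.013 ]
```

Run:
```python
from h import *
plan([0.5412,0.2688,0.004],[np.pi,0,1.489])
```

```text
shift cm [ 2.85  0.44 12.87] turn [-0.001  0.     0.013]
```

>>> {"method": "step_arm", "body": {
  "increments": "2.85 0.42 0 0 0 0.012; 0 0 4.5 0 0 0; 0 0 4.5 0 0 0; 0 0 2.5 0 0 0; 0 0 1.3 0 0 0"
}}

```text
time: 2.65
tool_pos: [0.539, 0.2681, 0.0013]
ee_rot: [-3.136, 0.003, 1.49]
wrist_force: [-0.3, 0.7, -0.2]
width: 0.0938
```

>>> {"method": "step_arm", "body": {
  "increments": "0 0 0 0 0 0; 0 0 0 0 0 0; 0 0 0 0 0 0; 0 0 0 0 0 0; 0 0 0 0 0 0",
  "claw": 1
}}

```text
time: 3.15
tool_pos: [0.5425, 0.2693, 0.0068]
ee_rot: [3.139, -0.001, 1.487]
wrist_force: [0.2, 0.3, -0.4]
width: 0.0576
```

>>> {"method": "step_arm", "body": {
  "increments": "0 0 0 0 0 0; 0 0 0 0 0 0"
}}

```text
time: 3.35
tool_pos: [0.5417, 0.269, 0.0056]
ee_rot: [3.141, -0.0, 1.487]
wrist_force: [-0.4, -0.3, 0.2]
width: 0.0416
```

>>> {"method": "step_arm", "body": {
  "increments": "0 0 0.2 0 0 0; 0 0 0 0 0 0; 0 0 0 0 0 0; 0 0 0 0 0 0; 0 0 0 0 0 0"
}}

```text
time: 3.85
tool_pos: [0.5415, 0.269, 0.0033]
ee_rot: [-3.142, -0.0, 1.487]
wrist_force: [0.5, 0.9, 0.1]
width: 0.0018
```

Run:
```python
from h import *
print(get_obs()["tool_pos"],get_obs()["width"])
```

```text
[0.54154339 0.26899629 0.00326999] 0.0017808202388125448
```

Run:
```python
from h import *
o=get_obs()
im=snapshot("wrist");np.savez("w2.npz",im=im,p=o["tool_pos"],r=o["ee_rot"])
s=snapshot("scene")[180:330,300:520];s=cv2.resize(s,(616,420))
cv2.imwrite("pics/w2.png",cv2.hconcat([cv2.resize(im,(400,300))[:,:,::-1],cv2.resize(s,(400,300))[:,:,::-1]]))
```

```text
(no output)
```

View pics/w2.png

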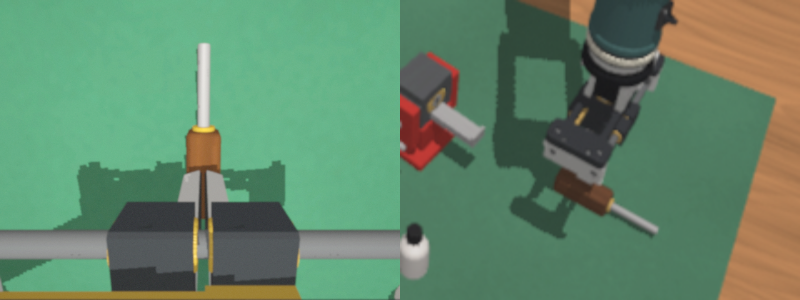

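Run:
```python
from h import *
d=np.load("w2.npz");im=d["im"]
C=cam("scene");o=get_obs()
t=o["tool_pos"];print(o["time"],t,o["width"],o["joint_positions"])
print("tcp scene px",w2px(C,t),w2px(C,t+[0,0,.1]),"rod tip",w2px(C,[.5494,.3648,.013]))
s=snapshot("scene")[200:300,350:480]
a=cv2.resize(im[150:350,180:400],(440,400));b=cv2.resize(s,(360,277),interpolation=cv2.INTER_CUBIC)
c=np.zeros((400,800,3),np.uint8);c[:,:440]=a;c[:277,440:]=b
cv2.imwrite("pics/w3.png",c[:,:,::-1])
```

```text
3.95 [0.54160905 0.268986   0.00332625] 0.00029388183564309456 [3.67191252e-01 2.96720439e-01 1.46946180e+00 5.35000024e-05
 1.37528281e+00 4.51204033e-01]
tcp scene px [398.99489585 277.62300064] [406.88670649 249.52753581] rod tip [440.36465464 295.03599804]
```

View pics/w3.png

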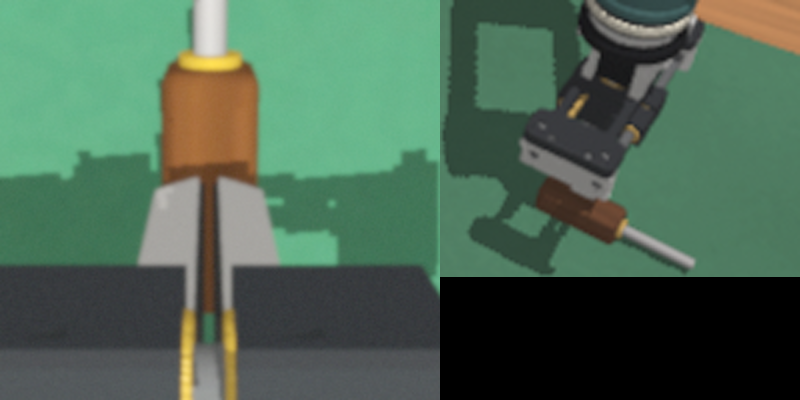

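Run:
```python
from h import *
d=np.load("w2.npz");im=d["im"];C=cam("wrist",dict(tool_pos=d["p"],ee_rot=d["r"]))
P=lambda u,v,z:np.round(px2w(C,u,v,z),4)
print("tip",P(285.5,59.5,.013),"front",P(285,184,.026), "brown end",P(284.5,306,.026),P(284.5,306,.0))
S=cam("scene")
for p in ([.63,.269-.0375,.1],[.63,.269+.0375,.1],[.45,.269+.0375,.1],[.63,.2315,.13],[.63,.3065,.13]): print(p,(w2px(S,p)-[350,200])*2.77+[440,0])
for r in (190,200,210,220,230):
    h=cv2.cvtColor(im,cv2.COLOR_RGB2HSV)[r];x=np.nonzero((h[:,0]<15)&(h[:,1]>120))[0];print(r,x.min(),x.max())
o=get_obs();print(o["joint_torque"],o["wrist_force"])
```

```text
tip [0.5494 0.3653 0.013 ] front [0.5439 0.3036 0.026 ] brown end [0.5378 0.2348 0.026 ] [0.5366 0.2207 0.    ]
[0.63, 0.2315, 0.1] [508.2291083  199.93347473]
[0.63, 0.3065, 0.1] [605.77025457 241.30475489]
[0.45, 0.3065, 0.1] [679.64803693  82.15575329]
[0.63, 0.2315, 0.13] [513.63222826 174.73450754]
[0.63, 0.3065, 0.13] [613.69789396 216.29446899]
190 263 306
200 262 307
210 262 307
220 262 306
230 262 306
[-9.54432403e-05 -4.06231248e+01 -2.80731511e+01  7.27109076e-02
 -1.77733769e-02 -8.27498616e-05] [-0.04612928  0.24129586 -0.55140591]
```

>>> {"method": "step_arm", "body": {
  "increments": "0 0 -1 0 0 0; 0 0 0 0 0 0; 0 0 0 0 0 0; 0 0 0 0 0 0; 0 0 0 0 0 0",
  "claw": -0.2
}}

```text
time: 4.5
tool_pos: [0.5414, 0.2689, 0.0131]
ee_rot: [-3.141, 0.0, 1.487]
wrist_force: [-0.3, 0.4, -0.2]
width: 0.037
```

Run:
```python
from h import *
o=get_obs();print(o["tool_pos"],o["width"],o["wrist_force"])
im=snapshot("wrist");np.savez("w4.npz",im=im,p=o["tool_pos"],r=o["ee_rot"])
cv2.imwrite("pics/w4.png",im[:,:,::-1])
```

```text
[0.54136724 0.26894386 0.01310221] 0.03696722524868742 [-0.26237544  0.43879123 -0.16699989]
```

View pics/w4.png

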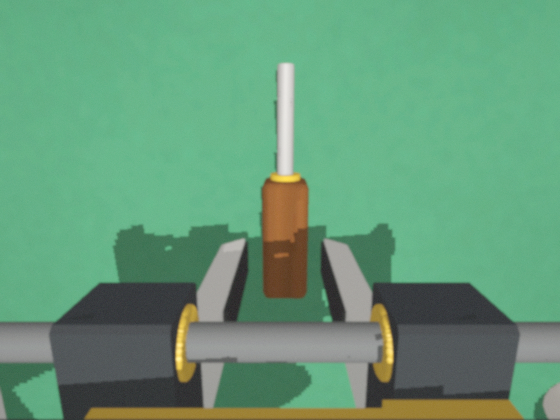

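>>> {"method": "step_arm", "body": {
  "increments": "0 0 1 0 0 0; 0 0 1 0 0 0; 0 0 1 0 0 0; 0 0 0 0 0 0; 0 0 0 0 0 0",
  "claw": -0.2
}}

```text
time: 5.05
tool_pos: [0.541, 0.2688, -0.0177]
ee_rot: [-3.14, 0.001, 1.487]
wrist_force: [-1.0, 0.2, 0.2]
width: 0.0565
```

>>> {"method": "step_arm", "body": {
  "increments": "0 0 0.4 0 0 0; 0 0 0 0 0 0; 0 0 0 0 0 0"
}}

```text
time: 5.35
tool_pos: [0.5417, 0.269, -0.0205]
ee_rot: [3.141, -0.0, 1.487]
wrist_force: [-0.3, -0.6, 0.3]
width: 0.0564
```

Run:
```python
from h import *
o=get_obs();print(o["tool_pos"],o["width"],o["wrist_force"])
im=snapshot("wrist");np.savez("w5.npz",im=im,p=o["tool_pos"],r=o["ee_rot"])
cv2.imwrite("pics/w5.png",im[:,:,::-1])
```

```text
[ 0.54170539  0.26904362 -0.02050253] 0.05636561977344551 [-0.30232275 -0.58654501  0.3176119 ]
```

>>> {"method": "step_arm", "body": {
  "increments": "0 0 0.3 0 0 0; 0 0 0 0 0 0; 0 0 0 0 0 0"
}}

```text
time: 5.7
tool_pos: [0.5414, 0.269, -0.0238]
ee_rot: [-3.141, 0.0, 1.487]
wrist_force: [-0.4, 0.4, 0.0]
width: 0.0566
```

>>> {"method": "step_arm", "body": {
  "increments": "0 0 0.2 0 0 0; 0 0 0 0 0 0; 0 0 0 0 0 0"
}}

```text
time: 6.0
tool_pos: [0.5415, 0.269, -0.0258]
ee_rot: [-3.141, 0.0, 1.487]
wrist_force: [0.1, 0.0, 0.5]
width: 0.0565
```

>>> {"method": "step_arm", "body": {
  "increments": "0 0 0.2 0 0 0; 0 0 0 0 0 0; 0 0 0 0 0 0"
}}

```text
time: 6.3
tool_pos: [0.5415, 0.269, -0.0278]
ee_rot: [-3.141, 0.0, 1.487]
wrist_force: [0.7, -0.3, -0.2]
width: 0.0561
```

>>> {"method": "step_arm", "body": {
  "increments": "0 0 0 0 0 0; 0 0 0 0 0 0; 0 0 0 0 0 0; 0 0 0 0 0 0; 0 0 0 0 0 0",
  "claw": 1
}}

```text
time: 6.8
tool_pos: [0.5416, 0.269, -0.0277]
ee_rot: [3.141, -0.0, 1.487]
wrist_force: [-0.7, 0.3, 0.1]
width: 0.0259
```

>>> {"method": "step_arm", "body": {
  "increments": "0 0 0 0 0 0; 0 0 0 0 0 0"
}}

```text
time: 7.0
tool_pos: [0.5416, 0.269, -0.0277]
ee_rot: [3.141, -0.0, 1.487]
wrist_force: [1.1, -0.0, 0.8]
width: 0.026
```

>>> {"method": "step_arm", "body": {
  "increments": "0 0 -2 0 0 0; 0 0 -4 0 0 0; 0 0 -4.5 0 0 0; 0 0 -4.3 0 0 0; 0 0 -4 0 0 0"
}}

```text
time: 7.5
tool_pos: [0.5413, 0.2689, 0.162]
ee_rot: [3.142, -0.0, 1.487]
wrist_force: [0.2, 0.1, -1.2]
width: 0.0257
```

>>> {"method": "step_arm", "body": {
  "increments": "-2 -0.36 0 0 0 0; -4 -0.36 0 0 0 0; -4.2 -0.36 0 0 0 0; -4.2 -0.36 0 0 0 0; -4.2 -0.36 0 0 0 0"
}}

```text
time: 8.0
tool_pos: [0.5071, 0.0837, 0.1598]
ee_rot: [-3.141, 0.0, 1.487]
wrist_force: [0.7, 0.1, -0.2]
width: 0.0259
```

>>> {"method": "step_arm", "body": {
  "increments": "-4.2 -0.36 0 0 0 0; -4.2 -0.36 0 0 0 0; -4 -0.36 0 0 0 0; -3 -0.36 0 0 0 0; -0.8 0 0 0 0 0"
}}

```text
time: 8.5
tool_pos: [0.4791, -0.0777, 0.1599]
ee_rot: [-3.141, 0.001, 1.483]
wrist_force: [0.5, 0.4, -1.7]
width: 0.026
```

>>> {"method": "step_arm", "body": {
  "increments": "0 0 0 0 0 0; 0 0 0 0 0 0; 0 0 0 0 0 0"
}}

```text
time: 8.8
tool_pos: [0.4803, -0.0738, 0.1601]
ee_rot: [-3.141, -0.001, 1.489]
wrist_force: [0.4, 0.4, -1.5]
width: 0.0257
```

Run:
```python
from h import *
o=get_obs();print(o["tool_pos"],o["ee_rot"],o["width"],o["wrist_force"])
im=snapshot("wrist");np.savez("w6.npz",im=im,p=o["tool_pos"],r=o["ee_rot"])
cv2.imwrite("pics/w6.png",im[:,:,::-1])
```

```text
[ 0.4802567  -0.07379278  0.16014195] [-3.14138212e+00 -6.88933041e-04  1.48866223e+00] 0.02569305792598892 [ 0.35125241  0.35629486 -1.51016795]
```

View pics/w6.png

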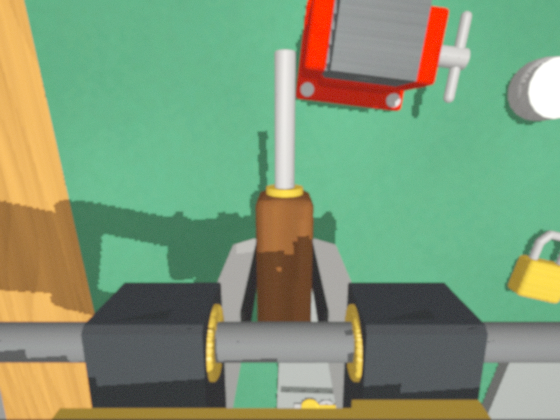

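Run:
```python
from h import *
d=np.load("w6.npz");im=d["im"];C=cam("wrist",dict(tool_pos=d["p"],ee_rot=d["r"]))
a=cv2.resize(im[0:115,285:475],(760,460),interpolation=cv2.INTER_CUBIC)
cv2.imwrite("pics/w6c.png",a[:,:,::-1])
for c in (350,370,390): print(c,[tuple(map(int,im[r,c])) for r in range(66,106,2)])
```

```text
350 [(154, 157, 157), (150, 154, 153), (151, 154, 153), (127, 128, 128), (81, 82, 82), (78, 80, 80), (78, 79, 80), (120, 70, 68), (165, 44, 36), (166, 42, 30), (155, 33, 25), (153, 33, 20), (168, 38, 26), (177, 41, 29), (176, 40, 22), (175, 32, 10), (175, 35, 23), (174, 33, 21), (170, 38, 25), (150, 61, 45)]
370 [(150, 152, 149), (149, 155, 153), (148, 154, 152), (145, 151, 149), (136, 139, 142), (91, 91, 93), (81, 86, 83), (80, 83, 82), (102, 76, 72), (157, 52, 45), (164, 36, 32), (157, 35, 26), (156, 37, 32), (161, 35, 13), (172, 33, 20), (174, 40, 23), (174, 39, 24), (173, 38, 18), (176, 41, 28), (171, 30, 6)]
390 [(146, 149, 149), (144, 147, 146), (144, 148, 147), (145, 149, 148), (144, 146, 147), (139, 141, 141), (99, 105, 103), (74, 76, 76), (75, 76, 75), (86, 74, 72), (143, 50, 45), (163, 34, 20), (159, 32, 15), (169, 52, 45), (162, 113, 109), (151, 147, 142), (153, 151, 148), (153, 150, 147), (155, 154, 150), (151, 149, 146)]
```

View pics/w6c.png

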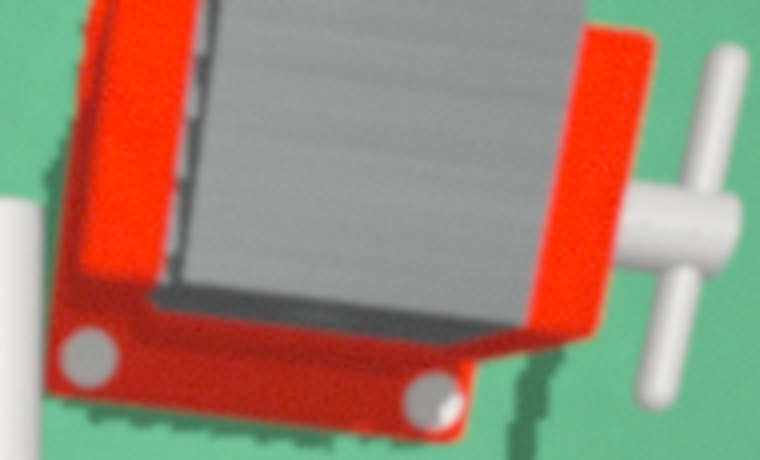

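Run:
```python
from h import *
d=np.load("w6.npz");im=d["im"];C=cam("wrist",dict(tool_pos=d["p"],ee_rot=d["r"]))
P=lambda u,v,z:px2w(C,u,v,z)
L=P(330,70.7,.1);Rr=P(416.5,81.2,.1)
L2=P(285+217/4,0,.1);R2=P(285+586/4,0,.1)
print(L,Rr,np.linalg.norm(Rr-L));
e=(Rr-L)/np.linalg.norm(Rr-L);print("back edge bore yaw",np.arctan2(e[0],-e[1])-0, "norm ang",np.arctan2(e[0],-e[1]))
for a,b in((L,L2),(Rr,R2)): print("side ang",np.arctan2(*(b-a)[[1,0]]))
print("mid",(L+Rr)/2)
# rod in hand
zr=d["p"][2]+.0407
t=P(285,51.5,zr);f=P(285,183,zr);print("rod tip",t,"base",f,"rel tcp",t-d["p"],"ang",np.arctan2(*(t-f)[[1,0]]))
# foot bottom/back edge for check: z=~.01?
```

```text
[0.51902352 0.02253014 0.1       ] [0.57846697 0.01066263 0.1       ] 0.060616510985880306
back edge bore yaw 1.3737435029422373 norm ang 1.3737435029422373
side ang 1.3787597962259672
side ang 1.378440276633157
mid [0.54874525 0.01659638 0.1       ]
rod tip [0.48753329 0.02139574 0.20084195] base [ 0.48281408 -0.03552681  0.20084195] rel tcp [0.00727659 0.09518852 0.0407    ] ang 1.4880797190917763
```

>>> {"method": "step_arm", "body": {
  "increments": "-1.5 2.3 0 0 0 0; -1.5 2.3 0 0 0 0; 0 0 0 0 0 0.112; 0 0 4 0 0 0; 0 0 4 0 0 0"
}}

```text
time: 9.35
tool_pos: [0.5254, -0.1083, 0.0809]
ee_rot: [3.137, 0.0, 1.376]
wrist_force: [1.3, 0.2, -1.9]
width: 0.0258
```

>>> {"method": "step_arm", "body": {
  "increments": "0 0 3 0 0 0; 0 0 1.5 0 0 0; 0 0 0 0 0 0; 0 0 0 0 0 0; 0 0 0 0 0 0"
}}

```text
time: 9.85
tool_pos: [0.5249, -0.1088, 0.0371]
ee_rot: [3.138, 0.0, 1.376]
wrist_force: [-0.4, -0.5, -1.0]
width: 0.0259
```

Run:
```python
from h import *
o=get_obs();print(o["tool_pos"],o["ee_rot"],o["width"],o["wrist_force"])
a=np.array([np.cos(1.3765),np.sin(1.3765)]);t=np.append([.5487,.0166]-.127*a,.0343);plan(t,[np.pi,0,1.3765])
im=snapshot("wrist");np.savez("w7.npz",im=im,p=o["tool_pos"],r=o["ee_rot"])
s=snapshot("scene")[190:290,270:400]
b=cv2.resize(s,(480,369),interpolation=cv2.INTER_CUBIC);c=np.zeros((369,800,3),np.uint8)
c[:,:480]=b;c[:160,480:]=cv2.resize(im[0:210,150:570],(320,160))
c[165:369,480:]=cv2.resize(im[0:140,230:450],(320,204))
cv2.imwrite("pics/w7.png",c[:,:,::-1])
```

```text
[ 0.52487365 -0.10880241  0.0371128 ] [3.13826022e+00 2.36085463e-04 1.37556446e+00] 0.025856874248540693 [-0.37072365 -0.5104629  -0.97158866]
shift cm [ 0.06 -0.08  0.28] turn [ 0.003  0.    -0.001]
```

View pics/w7.png

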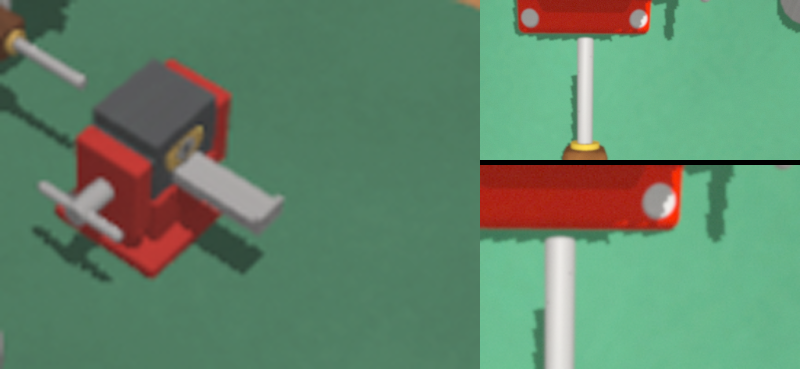

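>>> {"method": "step_arm", "body": {
  "increments": "0.5 -0.05 0.28 0 0 0; 1 0 0 0 0 0; 1 0 0 0 0 0; 0.5 0 0 0 0 0; 0 0 0 0 0 0"
}}

```text
time: 10.45
tool_pos: [0.5289, -0.0782, 0.0325]
ee_rot: [3.142, -0.0, 1.376]
wrist_force: [-0.7, 0.3, -2.0]
width: 0.0256
```

>>> {"method": "step_arm", "body": {
  "increments": "0.5 0 0 0 0 0; 0.4 0 0 0 0 0; 0.4 0 0 0 0 0; 0 0 0 0 0 0"
}}

```text
time: 10.85
tool_pos: [0.5313, -0.0661, 0.0324]
ee_rot: [-3.142, -0.0, 1.375]
wrist_force: [0.3, -0.4, -1.8]
width: 0.026
```

>>> {"method": "step_arm", "body": {
  "increments": "0.3 0.1 -0.15 0 0 0; 0.4 0 0 0 0 0; 0.4 0 0 0 0 0; 0.4 0 0 0 0 0"
}}

```text
time: 11.25
tool_pos: [0.535, -0.0563, 0.0346]
ee_rot: [3.14, 0.008, 1.374]
wrist_force: [-2.7, -9.3, 0.4]
width: 0.0256
```

>>> {"method": "step_arm", "body": {
  "increments": "0.4 0 0 0 0 0; 0.4 0 0 0 0 0; 0.4 0 0 0 0 0; 0 0 0 0 0 0"
}}

```text
time: 11.65
tool_pos: [0.5375, -0.0436, 0.0346]
ee_rot: [3.14, 0.006, 1.374]
wrist_force: [-0.9, -7.6, 0.3]
width: 0.0256
```

>>> {"method": "step_arm", "body": {
  "increments": "0.4 0 0 0 0 0; 0.4 0 0 0 0 0; 0.4 0 0 0 0 0; 0 0 0 0 0 0"
}}

```text
time: 12.05
tool_pos: [0.5401, -0.0282, 0.0341]
ee_rot: [3.141, -0.0, 1.375]
wrist_force: [-0.4, -0.3, -0.6]
width: 0.0256
```

>>> {"method": "step_arm", "body": {
  "increments": "0.3 0 0 0 0 0; 0.3 0 0 0 0 0; 0.2 0 0 0 0 0; 0 0 0 0 0 0; 0 0 0 0 0 0"
}}

```text
time: 12.55
tool_pos: [0.5414, -0.0201, 0.0339]
ee_rot: [-3.141, -0.001, 1.375]
wrist_force: [-0.2, -0.2, 0.1]
width: 0.0256
```

Run:
```python
from h import *
o=get_obs();print(o["tool_pos"],o["wrist_force"])
im=snapshot("wrist");np.savez("w8.npz",im=im,p=o["tool_pos"],r=o["ee_rot"])
s=snapshot("scene")[190:290,270:400];np.save("s8.npy",s)
b=cv2.resize(s,(480,369),interpolation=cv2.INTER_CUBIC);c=np.zeros((369,800,3),np.uint8)
c[:,:480]=b;c[:240,480:]=cv2.resize(im[0:240,130:450],(320,240))
cv2.imwrite("pics/w8.png",c[:,:,::-1])
```

```text
[ 0.54139798 -0.02008593  0.03389067] [-0.1626061  -0.19933461  0.05569108]
```

View pics/w8.png

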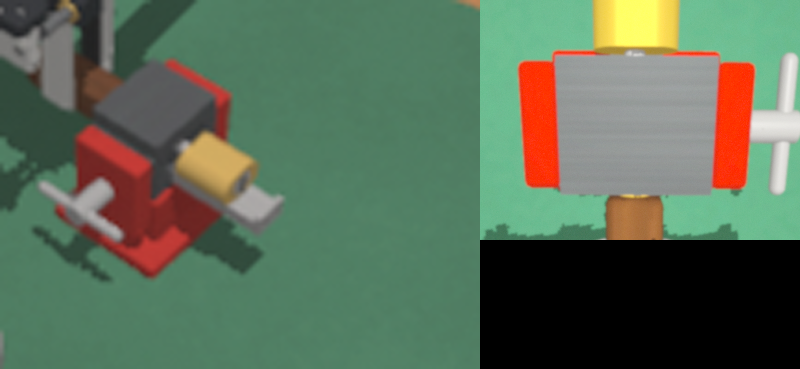

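>>> {"method": "step_arm", "body": {
  "increments": "-1.5 0 0 0 0 0; -3 0 0 0 0 0; -3 0 0 0 0 0; -2 0 0 0 0 0; 0 0 0 0 0 0"
}}

```text
time: 13.15
tool_pos: [0.5222, -0.117, 0.034]
ee_rot: [3.142, 0.001, 1.371]
wrist_force: [-0.1, 0.9, -1.6]
width: 0.0257
```

>>> {"method": "step_arm", "body": {
  "increments": "0 0 -4 0 0 0; 0 0 -4.6 0 0 0; 0 0 -4 0 0 0; 2 -0.6 0 0 0 -0.056; 4 -0.6 0 0 0 -0.056"
}}

```text
time: 13.65
tool_pos: [0.5218, -0.0539, 0.1623]
ee_rot: [3.137, 0.001, 1.485]
wrist_force: [0.0, 0.2, -1.3]
width: 0.0256
```

Run:
```python
from h import *
o=get_obs();print(o["tool_pos"],o["ee_rot"],o["width"])
d=np.load("w8.npz");im=d["im"];C=cam("wrist",dict(tool_pos=d["p"],ee_rot=d["r"]))
h=cv2.cvtColor(im,cv2.COLOR_RGB2HSV);m=(h[...,0]>18)&(h[...,0]<34)&(h[...,1]>100)
for r in (2,10,20,30,40,44,48,50,52): x=np.nonzero(m[r])[0];print(r,x.min() if len(x) else 0,x.max() if len(x) else 0)
for r,z in((2,.0745),(30,.0745),(40,.0745)):
    x=np.nonzero(m[r])[0];a,b=px2w(C,x.min(),r,z),px2w(C,x.max()+1,r,z);print(np.round(a,4),np.round(b,4),np.round((a+b)/2,4))
print(px2w(C,286,48,.0855),px2w(C,286,42,.0855))
plan([.5415,.269,.16],[np.pi,0,1.487])
```

```text
[ 0.521759   -0.05388117  0.16230704] [3.13687842e+00 1.01591860e-03 1.48507701e+00] 0.025553496657873636
2 243 328
10 243 328
20 244 328
30 244 327
40 244 327
44 244 327
48 244 327
50 245 327
52 250 320
[0.546  0.096  0.0745] [0.5812 0.089  0.0745] [0.5636 0.0925 0.0745]
[0.544  0.0854 0.0745] [0.5789 0.0784 0.0745] [0.5615 0.0819 0.0745]
[0.5432 0.0816 0.0745] [0.5783 0.0746 0.0745] [0.5607 0.0781 0.0745]
[0.55969525 0.07315637 0.0855    ] [0.56012883 0.07534466 0.0855    ]
shift cm [32.34 -0.8   0.19] turn [ 0.005  0.001 -0.002]
```

>>> {"method": "step_arm", "body": {
  "increments": "3.5 -0.1 0 0 0 0; 4.3 -0.1 0 0 0 0; 4.3 -0.1 0 0 0 0; 4.3 -0.1 0 0 0 0; 4.3 -0.1 0 0 0 0"
}}

```text
time: 14.15
tool_pos: [0.5326, 0.1561, 0.1601]
ee_rot: [3.141, -0.001, 1.487]
wrist_force: [1.3, -0.1, -1.6]
width: 0.0258
```

>>> {"method": "step_arm", "body": {
  "increments": "4.3 -0.1 0 0 0 0; 4.3 -0.1 0 0 0 0; 3 -0.1 0 0 0 0; 0 0 4 0 0 0; 0 0 4 0 0 0"
}}

```text
time: 14.65
tool_pos: [0.5405, 0.2723, 0.0807]
ee_rot: [3.138, -0.002, 1.49]
wrist_force: [-0.2, -0.1, -1.5]
width: 0.0256
```

>>> {"method": "step_arm", "body": {
  "increments": "0 0 4 0 0 0; 0 0 3 0 0 0; 0 0 2 0 0 0; 0 0 0 0 0 0; 0 0 0 0 0 0"
}}

```text
time: 15.15
tool_pos: [0.5396, 0.2702, -0.0098]
ee_rot: [-3.141, -0.0, 1.487]
wrist_force: [0.2, 0.2, -1.0]
width: 0.0259
```

>>> {"method": "step_arm", "body": {
  "increments": "0 0 0 0 0 0; 0 0 0 0 0 0; 0 0 0 0 0 0"
}}

```text
time: 15.45
tool_pos: [0.5407, 0.2704, -0.0084]
ee_rot: [3.139, -0.001, 1.487]
wrist_force: [-0.0, 0.5, -1.6]
width: 0.0257
```

>>> {"method": "step_arm", "body": {
  "increments": "0 0 1 0 0 0; 0 0 0.5 0 0 0; 0 0 0.2 0 0 0; 0 0 0 0 0 0; 0 0 0 0 0 0"
}}

```text
time: 15.95
tool_pos: [0.5396, 0.2699, -0.0273]
ee_rot: [-3.141, -0.0, 1.487]
wrist_force: [0.6, -0.0, -1.5]
width: 0.0257
```

>>> {"method": "step_arm", "body": {
  "increments": "0 0 0.15 0 0 0; 0 0 0 0 0 0; 0 0 0 0 0 0"
}}

```text
time: 16.25
tool_pos: [0.5399, 0.27, -0.0277]
ee_rot: [3.141, -0.0, 1.487]
wrist_force: [-1.6, -1.3, 4.6]
width: 0.0259
```

>>> {"method": "step_arm", "body": {
  "increments": "0 0 0 0 0 0; 0 0 0 0 0 0; 0 0 0 0 0 0; 0 0 0 0 0 0; 0 0 0 0 0 0",
  "claw": -0.2
}}

```text
time: 16.75
tool_pos: [0.5396, 0.2699, -0.0287]
ee_rot: [-3.141, 0.0, 1.487]
wrist_force: [-0.1, 0.7, 0.9]
width: 0.0562
```

>>> {"method": "step_arm", "body": {
  "increments": "0 0 -2 0 0 0; 0 0 -3.8 0 0 0; 0 0 -4.5 0 0 0; 0 0 -4.5 0 0 0; -3 0.7 0 0 0 0"
}}

```text
time: 17.25
tool_pos: [0.5482, 0.2435, 0.1286]
ee_rot: [3.127, -0.008, 1.491]
wrist_force: [0.6, 0.3, 0.9]
width: 0.0561
```

>>> {"method": "step_arm", "body": {
  "increments": "-4 0.8 0 0 0 0; -4 0.8 0 0 0 0; -4 0.8 0 0 0 0; -2.5 0.7 0 0 0 0; 0 0 0 0 0 0.111"
}}

```text
time: 17.75
tool_pos: [0.5634, 0.0888, 0.1194]
ee_rot: [3.141, 0.001, 1.368]
wrist_force: [-0.3, -0.2, -0.2]
width: 0.0567
```

>>> {"method": "step_arm", "body": {
  "increments": "0 0 0 0 0 0; 0 0 0 0 0 0; 0 0 0 0 0 0"
}}

```text
time: 18.05
tool_pos: [0.5628, 0.093, 0.1194]
ee_rot: [-3.142, -0.0, 1.378]
wrist_force: [0.3, -0.9, 0.1]
width: 0.0564
```

Run:
```python
from h import *
o=get_obs();print(o["tool_pos"],o["ee_rot"],o["width"])
im=snapshot("wrist");np.savez("w9.npz",im=im,p=o["tool_pos"],r=o["ee_rot"])
s=snapshot("scene")[190:300,270:450];t=snapshot("top")[100:300,100:500]
b=cv2.resize(s,(400,244),interpolation=cv2.INTER_CUBIC);c=np.zeros((500,800,3),np.uint8)
c[:244,:400]=b;c[:300,400:]=cv2.resize(im,(400,300));c[300:500,:400]=t
cv2.imwrite("pics/w9.png",c[:,:,::-1])
plan([.5634,.0917,.026],[np.pi,0,1.376])
```

```text
[0.56276832 0.093004   0.1194462 ] [-3.14156492e+00 -2.07178542e-04  1.37822853e+00] 0.056378218496432785
shift cm [-0.12  0.09  9.35] turn [-0.    -0.     0.002]
```

View pics/w9.png

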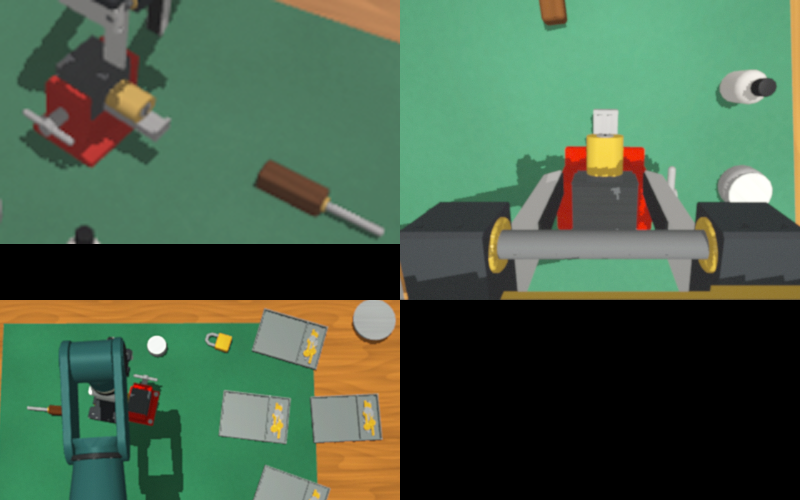

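Run:
```python
from h import *
d=np.load("w9.npz");im=d["im"];C=cam("wrist",dict(tool_pos=d["p"],ee_rot=d["r"]))
h=cv2.cvtColor(im,cv2.COLOR_RGB2HSV);m=(h[...,0]>18)&(h[...,0]<34)&(h[...,1]>100);m[:170]=0;m[270:]=0;m[:,:240]=0;m[:,340:]=0
ys=np.nonzero(m[:,280:292].all(1))[0];print(ys.min(),ys.max())
x=np.nonzero(m[(ys.min()+ys.max())//2])[0];print(x.min(),x.max())
u=(x.min()+x.max())/2
f,b=px2w(C,u,ys.min(),.0855),px2w(C,u,ys.max()+1,.0855);print(f,b,np.linalg.norm(f-b),(f+b)/2,px2w(C,x.min(),216,.0745)-px2w(C,x.max()+1,216,.0745))
# tray bay corners from top image, coarse
T=cam("top");print(px2w(T,346.5,216.5,.004))
```

```text
193 246
262 311
[0.56700327 0.1109545  0.0855    ] [0.55966858 0.0732606  0.0855    ] 0.038400884681291464 [0.56333592 0.09210755 0.0855    ] [-0.03502359  0.00687556  0.        ]
[ 0.52015616 -0.25647156  0.004     ]
```

>>> {"method": "step_arm", "body": {
  "increments": "-0.09 0.06 2 0 0 0; 0 0 3 0 0 0; 0 0 2.5 0 0 0; 0 0 1.4 0 0 0; 0 0 0.4 0 0 0"
}}

```text
time: 18.7
tool_pos: [0.5618, 0.0916, 0.0244]
ee_rot: [-3.138, 0.001, 1.377]
wrist_force: [0.2, 0.7, -0.6]
width: 0.0567
```

>>> {"method": "step_arm", "body": {
  "increments": "0 0 0 0 0 0; 0 0 0 0 0 0; 0 0 0 0 0 0"
}}

```text
time: 19.0
tool_pos: [0.5645, 0.0915, 0.0282]
ee_rot: [3.139, -0.001, 1.376]
wrist_force: [-0.1, -0.2, 0.2]
width: 0.0561
```

>>> {"method": "step_arm", "body": {
  "increments": "0 0 0.2 0 0 0; 0 0 0 0 0 0; 0 0 0 0 0 0"
}}

```text
time: 19.3
tool_pos: [0.5633, 0.0914, 0.0246]
ee_rot: [3.141, -0.0, 1.376]
wrist_force: [-1.0, -0.9, -0.5]
width: 0.0562
```

>>> {"method": "step_arm", "body": {
  "increments": "0 0 0 0 0 0; 0 0 0 0 0 0; 0 0 0 0 0 0; 0 0 0 0 0 0; 0 0 0 0 0 0",
  "claw": 1
}}

```text
time: 19.8
tool_pos: [0.5635, 0.0913, 0.0245]
ee_rot: [3.141, -0.0, 1.376]
wrist_force: [1.0, -0.1, -0.2]
width: 0.0354
```

>>> {"method": "step_arm", "body": {
  "increments": "0 0 0 0 0 0; 0 0 0 0 0 0; 0 0 0 0 0 0"
}}

```text
time: 20.1
tool_pos: [0.5635, 0.0913, 0.0245]
ee_rot: [3.141, -0.0, 1.376]
wrist_force: [0.8, -0.0, 0.3]
width: 0.0352
```

>>> {"method": "step_arm", "body": {
  "increments": "0 0 0 0 0 0; 0 0 0 0 0 0; 0 0 -0.5 0 0 0; 0 0 -0.45 0 0 0; 0 0 0 0 0 0",
  "claw": -0.1
}}

```text
time: 20.6
tool_pos: [0.5641, 0.0914, 0.0353]
ee_rot: [3.139, -0.001, 1.376]
wrist_force: [0.9, -0.3, 0.2]
width: 0.0514
```

>>> {"method": "step_arm", "body": {
  "increments": "0 0 0 0 0 0; 0 0 0 0 0 0"
}}

```text
time: 20.8
tool_pos: [0.5632, 0.0914, 0.034]
ee_rot: [-3.141, -0.0, 1.376]
wrist_force: [-0.5, 0.4, -0.9]
width: 0.0519
```

>>> {"method": "step_arm", "body": {
  "increments": "0 0 0 0 0 0; 0 0 0 0 0 0; 0 0 0 0 0 0; 0 0 0 0 0 0; 0 0 0 0 0 0",
  "claw": 1
}}

```text
time: 21.3
tool_pos: [0.5632, 0.0913, 0.0338]
ee_rot: [-3.141, 0.0, 1.376]
wrist_force: [0.6, -0.5, -0.1]
width: 0.0349
```

>>> {"method": "step_arm", "body": {
  "increments": "0 0 0 0 0 0; 0 0 -0.5 0 0 0; 0 0 -1 0 0 0; 0 0 -1 0 0 0; 0 0 0 0 0 0"
}}

```text
time: 21.8
tool_pos: [0.565, 0.0915, 0.0617]
ee_rot: [3.137, -0.001, 1.376]
wrist_force: [0.8, -0.2, -2.2]
width: 0.035
```

>>> {"method": "step_arm", "body": {
  "increments": "0 0 -2 0 0 0; 0 0 -3 0 0 0; 0 0 -2 0 0 0; -1.5 0.2 0 0 0 0; -3 0.2 0 0 0 0"
}}

```text
time: 22.3
tool_pos: [0.5587, 0.0467, 0.129]
ee_rot: [3.14, -0.0, 1.379]
wrist_force: [-0.3, -1.2, -2.2]
width: 0.0354
```

>>> {"method": "step_arm", "body": {
  "increments": "-3.5 0.2 0 0 0 0; -3.5 0.2 0 0 0 0; -3.5 0.2 0 0 0 0; -3.5 0.2 0 0 0 0; -3.5 0.2 0 0 0 0"
}}

```text
time: 22.8
tool_pos: [0.5327, -0.1293, 0.1272]
ee_rot: [-3.139, 0.0, 1.375]
wrist_force: [-0.6, 0.6, -2.0]
width: 0.035
```

>>> {"method": "step_arm", "body": {
  "increments": "-3.5 0.2 0 0 0 0; -3.5 0.2 0 0 0 0; -3 0.2 0 0 0 0; -2 0.2 0 0 0 0; -0.9 0.2 0 0 0 0"
}}

```text
time: 23.3
tool_pos: [0.5173, -0.2581, 0.1271]
ee_rot: [-3.139, -0.0, 1.373]
wrist_force: [0.0, 0.5, -2.9]
width: 0.035
```

>>> {"method": "step_arm", "body": {
  "increments": "0 0 0 0 0 0; 0 0 0 0 0 0; 0 0 0 0 0 0"
}}

```text
time: 23.6
tool_pos: [0.5193, -0.2545, 0.1287]
ee_rot: [-3.141, -0.001, 1.377]
wrist_force: [-0.7, -1.1, -1.8]
width: 0.0352
```

Run:
```python
from h import *
o=get_obs();print(o["tool_pos"],o["ee_rot"],o["width"],o["wrist_force"])
T=cam("top")
C=cam("wrist",o);im=snapshot("wrist")
hsv=cv2.cvtColor(im,cv2.COLOR_RGB2HSV)
# is tray ahead visible: +y wall: scan up columns for grey->green transition
for u in (200,285,370):
    g=(hsv[:,u,1]>90)&(hsv[:,u,0]>50)&(hsv[:,u,0]<95)
    t=[r for r in range(1,260) if g[r]!=g[r-1]];print(u,[(r,np.round(px2w(C,u,r,.018)[:2],3)) for r in t][:6])
for v in (190,):
    g=(hsv[v,:,1]>90)&(hsv[v,:,0]>50)&(hsv[v,:,0]<95)
    t=[c for c in range(1,560) if g[c]!=g[c-1]];print(v,[(c,np.round(px2w(C,c,v,.018)[:2],3)) for c in t][:10])
```

```text
[ 0.51925199 -0.25454103  0.12873281] [-3.14120147e+00 -6.60241821e-04  1.37715198e+00] 0.03524859686140136 [-0.68418868 -1.09112267 -1.83237647]
200 []
285 [(111, array([ 0.533, -0.183]))]
370 []
190 [(216, array([ 0.461, -0.237])), (365, array([ 0.589, -0.263])), (493, array([ 0.7  , -0.284]))]
```

>>> {"method": "step_arm", "body": {
  "increments": "0 0.3 2 0 0 0; 0.3 0 3 0 0 0; 0 0 4 0 0 0; 0 0 3 0 0 0; 0 0 1.5 0 0 0"
}}

```text
time: 24.15
tool_pos: [0.5208, -0.251, -0.0094]
ee_rot: [-3.136, -0.002, 1.377]
wrist_force: [0.4, 0.1, -1.8]
width: 0.0352
```

>>> {"method": "step_arm", "body": {
  "increments": "0 0 0 0 0 0; 0 0 0 0 0 0; 0 0 0 0 0 0; 0 0 0 0 0 0"
}}

```text
time: 24.55
tool_pos: [0.5243, -0.2542, -0.0037]
ee_rot: [3.138, 0.001, 1.376]
wrist_force: [0.5, 0.6, -2.3]
width: 0.0355
```

>>> {"method": "step_arm", "body": {
  "increments": "0 0 0.8 0 0 0; 0 0 0.5 0 0 0; 0 0 0.3 0 0 0; 0 0 0 0 0 0; 0 0 0 0 0 0"
}}

```text
time: 25.05
tool_pos: [0.5226, -0.2532, -0.0223]
ee_rot: [-3.141, -0.0, 1.376]
wrist_force: [0.5, 0.8, -2.0]
width: 0.0352
```

>>> {"method": "step_arm", "body": {
  "increments": "0 0 0.1 0 0 0; 0 0 0 0 0 0; 0 0 0 0 0 0; 0 0 0 0 0 0"
}}

```text
time: 25.45
tool_pos: [0.5228, -0.2533, -0.0229]
ee_rot: [3.141, -0.0, 1.376]
wrist_force: [1.0, -0.8, -2.0]
width: 0.0352
```

>>> {"method": "step_arm", "body": {
  "increments": "0 0 0.15 0 0 0; 0 0 0 0 0 0; 0 0 0 0 0 0"
}}

```text
time: 25.75
tool_pos: [0.5227, -0.2532, -0.0247]
ee_rot: [-3.141, -0.0, 1.376]
wrist_force: [-0.3, -1.7, -1.3]
width: 0.0351
```

>>> {"method": "step_arm", "body": {
  "increments": "0 0 0.1 0 0 0; 0 0 0 0 0 0; 0 0 0 0 0 0"
}}

```text
time: 26.05
tool_pos: [0.5227, -0.2533, -0.0256]
ee_rot: [-3.142, -0.0, 1.376]
wrist_force: [0.9, 0.3, -1.9]
width: 0.0354
```

>>> {"method": "step_arm", "body": {
  "increments": "0 0 0.1 0 0 0; 0 0 0 0 0 0; 0 0 0 0 0 0"
}}

```text
time: 26.35
tool_pos: [0.5228, -0.2534, -0.0257]
ee_rot: [3.141, 0.0, 1.376]
wrist_force: [-2.5, 0.1, 4.7]
width: 0.0354
```

>>> {"method": "step_arm", "body": {
  "increments": "0 0 0.1 0 0 0; 0 0 0 0 0 0; 0 0 0 0 0 0"
}}

```text
time: 26.65
tool_pos: [0.5228, -0.2534, -0.0258]
ee_rot: [3.141, 0.0, 1.376]
wrist_force: [-4.1, 1.6, 8.4]
width: 0.0355
```

Contact on the floor; relieve slightly, release, and retreat.

>>> {"method": "step_arm", "body": {
  "increments": "0 0 -0.1 0 0 0; 0 0 0 0 0 0; 0 0 0 0 0 0"
}}

```text
time: 26.95
tool_pos: [0.5228, -0.2534, -0.0257]
ee_rot: [3.141, 0.0, 1.376]
wrist_force: [-2.7, 2.1, 5.7]
width: 0.0353
```

>>> {"method": "step_arm", "body": {
  "increments": "0 0 0 0 0 0; 0 0 0 0 0 0; 0 0 0 0 0 0; 0 0 0 0 0 0; 0 0 0 0 0 0",
  "claw": -0.1
}}

```text
time: 27.45
tool_pos: [0.5227, -0.2533, -0.0269]
ee_rot: [-3.141, -0.0, 1.376]
wrist_force: [-0.2, -0.3, 0.9]
width: 0.0514
```

>>> {"method": "step_arm", "body": {
  "increments": "0 0 -2 0 0 0; 0 0 -3 0 0 0; 0 0 -4 0 0 0; 0 0 -4 0 0 0; 0 0 -3 0 0 0"
}}

```text
time: 27.95
tool_pos: [0.5235, -0.2537, 0.1364]
ee_rot: [3.138, 0.001, 1.376]
wrist_force: [0.6, 0.2, 0.8]
width: 0.0513
```

>>> {"method": "step_arm", "body": {
  "increments": "-3 0 -1 0 0 0; -4 0 0 0 0 0; -3 0 0 0 0 0; 0 0 0 0 0 0; 0 0 0 0 0 0"
}}

```text
time: 28.45
tool_pos: [0.5031, -0.3514, 0.1429]
ee_rot: [-3.141, -0.001, 1.375]
wrist_force: [0.8, -0.1, -0.3]
width: 0.0521
```

Run:
```python
from h import *
o=get_obs();print(o["tool_pos"],o["width"],o["wrist_force"])
im=snapshot("wrist");t=snapshot("top")[100:320,90:490];s=snapshot("scene")
c=np.zeros((600,800,3),np.uint8);c[:300,:400]=cv2.resize(im,(400,300));c[:300,400:]=cv2.resize(s,(400,300));c[300:520,:400]=t
c[300:600,400:]=cv2.resize(s[130:330,80:480],(400,300))
cv2.imwrite("pics/w10.png",c[:,:,::-1])
```

```text
[ 0.50312433 -0.35144954  0.14294035] 0.0520514873078467 [ 0.7633957  -0.14708609 -0.34039986]
```

View pics/w10.png

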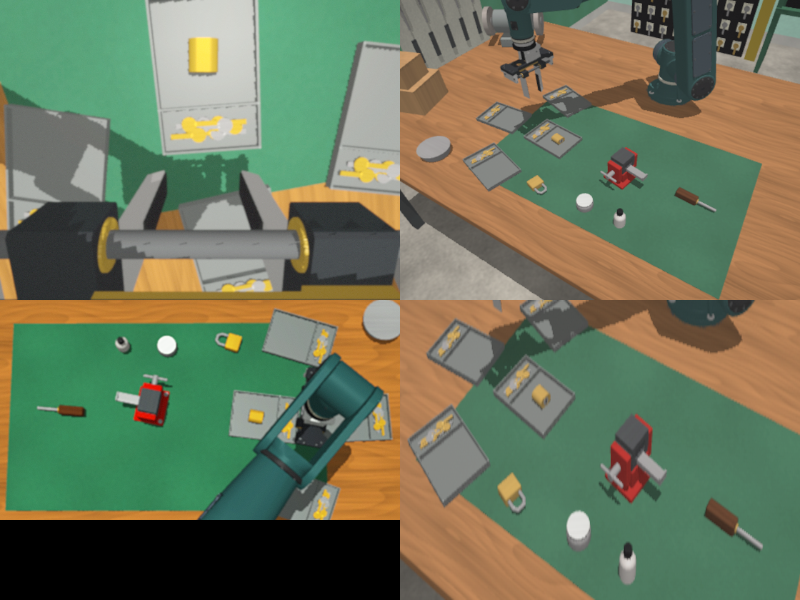

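The core lies flat in the middle of the large bay of the leftmost tray. The rod is on the bench, the case is empty, and the padlock, oil and tin look unmoved. I'm handing in.

```bash
python3 -c "
from bench import *
print(close_job())"
```

```text
the job is handed in; nothing more can be done
None
```

I pushed the core out onto the rest with the rod, going in through the back hole with about 9 N at most. I then laid the rod back about where it started and put the core in the large bay of the leftmost tray. The job was handed in at about 28.6 s of the 69 s allowed.

**Last checks:** the final wrist, top and scene pictures show the core lying flat near the middle of the bay. The rod is on the bench, the case is empty, and the padlock, oil and tin look unmoved. The gripper was open and clear of everything. The highest wrist force I saw was about 10 N.

**What disagreed or failed:**
- **Finger length:** the real fingertips end roughly 3 cm short of the reported TCP. Because of this my first grasp closed on air above the handle. I measured the gap in the wrist pictures and commanded lower heights from then on.
- **Second grip on the core:** I let go of the core while it was on the rest and took it again about 9 mm higher. This let me set it on the tray floor and feel contact before letting go.

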